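Open the cement jar and park its brush cap in the pot

TASK

At the shoe-repair bench, unscrew the black brush cap of the cement jar that is fixed in the wooden holder: give it as many part-turns as the thread needs, and keep hold of it as it comes free. Lift the brush straight out and lower it into the steel pot until the cap rests level on the pot's flat rim, and only then let go. Do not pull or lever the cap off the thread by force, hold it lightly (a grip of about 15 N is plenty, 30 N is too much), keep it upright, and leave the other things on the bench where they are.

Things in the scene. Friction and masses are not known exactly. Their poses are not given: they have to be found in the camera images.
- cap_center (a point): Centre (half-way up, on the axis) of the black ribbed plastic brush cap, an upright cylinder 58 mm across and 40 mm high, about 60 g, open below (walls 3 mm). z up along the cap; its yaw tells how far it has turned. At the start it is screwed loosely on the jar's neck, its centre 97.5 mm above the bench, its lower edge 9.5 mm above the jar's shoulder.
- brush_tip (a point): Lower end of the brush that hangs from the middle of the cap, stiff, fixed to it, 18 mm across at most; 45 mm below the cap's lower edge and 65 mm below cap_center.
- jar_mouth (a point): Centre of the top edge of the neck of the amber glass cement jar, 102.5 mm above the bench, hidden under the cap at the start; z up. Mouth 26 mm across inside. The jar (body 76 mm across, shoulder 68 mm above the bench) is fixed in a wooden holder 120 mm square with corner cleats up to 36 mm high, screwed to the bench.
- jar: The jar and holder; origin on the bench under the jar's axis. Its neck has a right-hand thread of 8 mm rise a turn: turning the cap counter-clockwise seen from above unscrews it, it climbs as it turns and comes free after about 1.3 to 1.4 turns (8.2 to 8.6 rad). The thread turns easily, has about 2 mm of play, stays put between grasps and does not yield to a pull.
- pot_mouth (a point): Centre of the top of the flat rim of the empty steel brush pot, 75 mm above the bench; z up. The rim is 84 mm across with a round opening of 40 mm; 69 mm deep; 0.9 kg, loose. With the cap parked, its lower edge lies on the rim, the brush hangs inside and cap_center is 20 mm above this point. Jar and pot stand one left, one right, either way round.
- shoe: Bystander: brown leather shoe, 300 mm long, 110 mm high, origin under its middle, on the left.
- brush: Bystander: wooden polishing brush 140 x 50 x 47 mm, on the right, origin under its middle.
- cleaner: Bystander: clear cleaner bottle 68 mm across, 190 mm high, origin under its middle, beyond the task's things.
- tin: Bystander: flat polish tin 70 mm across, 25 mm high, between jar and pot, origin under its middle.
- dye: Bystander: small amber bottle 40 mm across, 80 mm high, behind the tin, origin under its middle.
- hammer: Bystander: hammer lying on the right, origin under its middle.
- carton: Bystander: cardboard carton 90 x 130 x 70 mm, on the right, origin under its middle.
Things that resemble listed ones, but are neither listed nor needed, are in the scene too. Leave any red look-alike of the part that bears cap_center alone. Leave any pink or purple look-alike of the part that bears pot_mouth alone.

How it is judged (in metres and radians):
On the way, in this order (a step that is already met when the one before it is completed fails the run):
1. the cap is unscrewed and lifted clear of the jar, brush and all, held between the fingers (z of cap_center in the frame of jar_mouth above 0.066 m and angle between cap_center's own z axis and vertical below 0.35 rad and contact force between the fingers and cap above 0.5 N), for 0.1 s.
2. the cap is brought down over the pot's opening to within 10 mm of its rim while still held (horizontal distance between cap_center and pot_mouth below 0.014 m and angle between cap_center's own z axis and vertical below 0.2 rad and z of cap_center in the frame of pot_mouth below 0.03 m and contact force between the fingers and cap above 0.5 N), for 0.1 s.
At the end, for the whole second after the job is handed in: The cap rests level (within 0.08 rad) on the rim of the upright pot with its brush inside, its axis within 14 mm of the middle of the opening and its centre 16 to 24 mm above the rim, released and at rest; the pot stands on the bench within 50 mm of where it was (horizontal distance between cap_center and pot_mouth below 0.014 m and angle between each of cap_center, pot_mouth's own z axis and vertical below 0.08 rad and z of cap_center in the frame of pot_mouth between 0.016 and 0.024 m and height (world z) of pot_mouth below 0.08 m and distance of pot_mouth from where it was at the start of the episode below 0.05 m and angular speed of cap below 0.1 rad/s and linear speed of cap below 0.02 m/s); the robot touches nothing.
It fails at once if the cap is squeezed too hard (30 N a finger, 60 N both together) (contact force between the fingers and cap above 60 N).
It fails at once if the cap is pulled or levered against the jar with over 70 N (contact force between cap and jar above 70 N).
It fails at once if the cap is tipped over by more than 0.6 rad (angle between cap_center's own z axis and vertical above 0.6 rad).
It fails at once if a bystander is moved by more than 30 mm (distance of any of shoe, brush, cleaner, tin, dye, hammer, carton from where it was at the start of the episode above 0.03 m).
It also fails if it takes over 70 s, if anything falls off the work surface, if the arm or the gripper's body presses on something with over 40 N, if the wrist force passes 120 N, or if a joint passes its speed limit or range.

ROBOT

A 6-joint arm with a two-finger parallel gripper is mounted at the origin on the work surface. World frame = base frame: x ahead of the robot, y to its left, z up, the work surface at z = 0. Lengths are in m, angles in degrees, forces in N, time in s.
With the tool pointing down it reaches from about 0.3 to 0.75 m from the base axis. Payload 8.5 kg.
Tool frame: the origin (TCP) lies midway between the tips of the shut fingers; the grasp point (between the pads) lies behind it (grasp_offset is the z of the grasp point in the tool frame, in m); z points along the fingers, y is the direction in which the jaws open and shut (so a half turn about z gives the same grasp; the last joint's range is limited). The gripper opens to 85 mm and grips with 20 to 120 N. Pads are 22 mm wide; open, the fingers measure 114 mm over their backs; the gripper's body (76 mm by 85 mm) begins 54 mm behind the grasp point. The pads swing forward as they close: fully open they stand 13 mm farther back than shut.
Start: joints at [62.836, 21.807, 74.336, -0, 83.858, -12.336], TCP at [0.141, 0.532, 0.231] pointing down, gripper open.
Joint ranges: [-178.18, 178.18], [-50.72, 133.34], [12.68, 142.11], [-81.47, 261.47], [9.98, 163.14], [-165.26, 165.26]. Speed limits (degrees/s): [136.94, 136.94, 180, 180, 180, 180].

INTERFACE

Orientations are given as a 3x3 rotation matrix whose columns are the frame's x, y, z axes.
In Python, from rig import * gives the robot as it stands.
- The arm moves only by the shell command python3 -m pendant 'ROWS' [FORCE]. ROWS is JSON, one flat list of numbers, 7 for each row, row after row: the finger opening in mm, from 0 to 85.4, then the shift along the tool's x, y, z in units of 50 mm (1.0 is 50 mm), then the turn, a rotation vector about the tool's x, y, z in units of 8 degrees (1.0 is 8 degrees). In form: [hand, dx, dy, dz, wx, wy, wz, hand, dx, dy, dz, wx, wy, wz, ...]. A call has 1 to 12 rows; each row shifts and turns the commanded pose from where the row before left it, along the tool's axes as they then stand; what a row does not reach is not made up. A row lasts 1/10 s, in which the tool goes at most 50 mm and 8.59 degrees, less where a joint would pass 70% of its speed; a pose out of reach is approached as far as the arm can. A call is refused whole if a number of a shift passes 1 or a number of a turn 1, either way. A call with a gripper value outside its range is refused whole. The fingers move at their own pace and stop on an object; FORCE is the grip in N (left out, the last holds). Time passes only in rows, so rows that do not move let the fingers close. It gives the time, the measured TCP pose, the force and the opening at its end, in the units of the state.
- observe(): the state, without advancing time (a new reading comes with each control period).
- get_image(name): name is "side" or "top" or "wrist"; returns a dict with "frame" (480x640x3 uint8, red, green, blue), "depth" (480x640 float32, m along the optical axis (not along the pixel's ray), 0 where there is no reading), "K" (3x3 intrinsics, pixels), "rvec" (rotation vector, rad) and "tvec" (3), from world to camera coordinates, as OpenCV has them. Camera axes: x right, y down, z forward; pixel columns grow to the right and rows downward; lengths in m; the calibration is good to about 2 mm. A picture is of the moment at which its call begins.
- close_job(): hands the job in, once; it reports no verdict.
The state is a dict: "time_s": time; "q": joint angles; "qvel": joint speeds; "joint_efforts": joint torques, N m; "position": TCP position; "tool_rot": TCP orientation; "ft_force": force on the tool from outside, world axes, zero at the start; "wrist_torque": the same for the moment, N m; "grip_width": finger opening in m.
Only numpy, scipy, OpenCV 4.12 (cv2) and the standard library are available. Lean on these libraries where they do the work, as an engineer would, in place of code of your own. Each camera call takes 0.05 s, during which the arm holds its last target.

## Working session

There is one attempt and no reset: what is moved stays moved. The work goes in short steps, Python scripts to look and compute and a shell command to move; the robot and the scene stay as the last step left them, time stands still between calls to the robot, and variables do not carry over. Pictures are saved under pics/ and viewed, and the job is handed in when it is done.

```bash
mkdir -p pics; ls
python3 - <<'E'
from rig import *
import cv2
s=observe();print(s)
for n in("side","top","wrist"):
    d=get_image(n);cv2.imwrite(f"pics/{n}0.png",d["frame"][:,:,::-1]);print(n,d["K"],d["rvec"],d["tvec"])
E
```

```text
pics
{'time_s': 0.0, 'q': array([ 6.28376621e+01,  2.18411566e+01,  7.43849116e+01,  2.49640315e-03,
        8.38565926e+01, -1.23347150e+01]), 'qvel': array([ 0.01704027,  0.04508336,  0.00946514,  0.04650144,  0.03538179,
       -0.00919181]), 'joint_efforts': array([-1.54144880e-03, -4.48451257e+01, -2.31279463e+01, -2.58845639e-04,
        4.75619177e-03, -9.93647404e-06]), 'position': array([0.14059992, 0.53143097, 0.23070928]), 'tool_rot': array([[-9.66698800e-01,  2.55915894e-01, -6.97155219e-04],
       [ 2.55916604e-01,  9.66698037e-01, -1.26381971e-03],
       [ 3.50507031e-04, -1.40014659e-03, -9.99998958e-01]]), 'ft_force': array([0.29292063, 0.57283345, 0.31857038]), 'wrist_torque': array([0.00444888, 0.00493371, 0.02068277]), 'grip_width': 0.08502854608770327}
side [[441.33206842   0.         319.00909384]
 [  0.         441.33206842 232.92207433]
 [  0.           0.           1.        ]] [ 2.13152196 -0.5341382   0.25001656] [-0.54492402  0.24562113  0.91416267]
top [[512.85326161   0.         315.83679788]
 [  0.         512.85326161 235.64627391]
 [  0.           0.           1.        ]] [ 2.22945444 -2.16801838  0.04072091] [-0.05533167  0.59736427  1.56653446]
wrist [[356.68853577   0.         316.72231019]
 [  0.         356.68853577 241.72792296]
 [  0.           0.           1.        ]] [-2.28199211 -1.75813778 -0.27606996] [-0.54943259 -0.04061612  0.37928885]
```

View pics/side0.png

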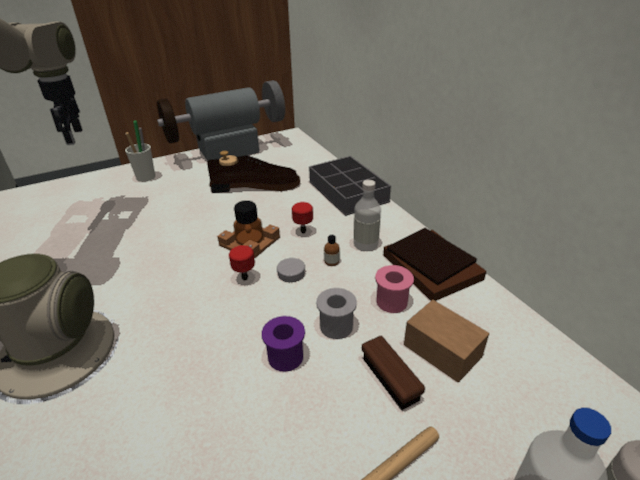

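View pics/top0.png

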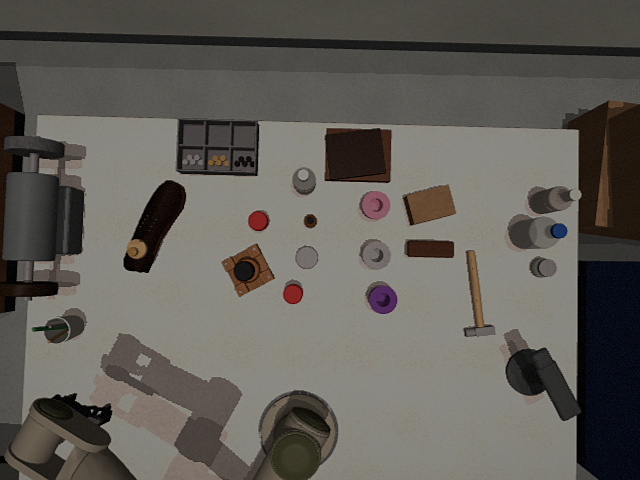

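View pics/wrist0.png

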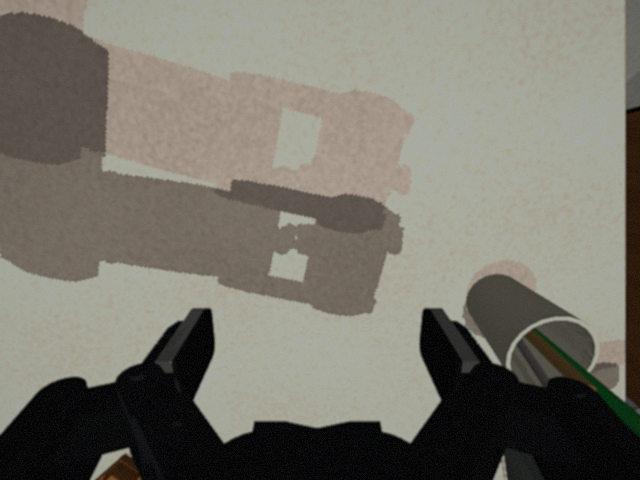

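Candidates in the top view are as follows. For the cap: black on the wooden holder (245,270), and red look-alikes at (258,220) and (292,293). For the pot: grey steel (376,254), with pink (375,205) and purple (382,299) look-alikes. I choose the black cap and the grey pot, then crop and measure them.

```bash
cat > h.py <<'E'
from rig import *
import numpy as np, cv2
def cloud(d):
    K=d["K"];R,_=cv2.Rodrigues(np.array(d["rvec"],float));t=np.array(d["tvec"],float).ravel()
    v,u=np.mgrid[0:480,0:640];z=d["depth"].astype(float)
    P=np.stack([(u-K[0,2])/K[0,0]*z,(v-K[1,2])/K[1,1]*z,z],-1)
    W=(P-t)@R; W[z<=0]=np.nan
    return W
def circ(x,y):
    A=np.c_[2*x,2*y,np.ones_like(x)];s=np.linalg.lstsq(A,x*x+y*y,rcond=None)[0]
    return s[0],s[1],np.sqrt(s[2]+s[0]**2+s[1]**2)
E
python3 - <<'E'
from h import *
out=[]
for n,boxes in (("top",{"cap":(225,250,268,292),"pot":(355,232,397,276),"tin":(293,243,321,271)}),("side",{"cap":(228,196,264,232),"pot":(312,285,362,340),"tin":(274,257,308,283)})):
    d=get_image(n);W=cloud(d);f=d["frame"].copy()
    for k,(a,b,c,e) in boxes.items():
        w=W[b:e,a:c].reshape(-1,3);w=w[~np.isnan(w[:,0])]
        lo,hi={"cap":(.108,.13),"pot":(.068,.082),"tin":(.018,.032)}[k]
        m=(w[:,2]>lo)&(w[:,2]<hi);p=w[m]
        h=cv2.convexHull(p[:,:2].astype(np.float32))[:,0].astype(float)
        print(n,k,m.sum(),"mean",p.mean(0).round(4),"mm",((p.min(0)+p.max(0))/2).round(4),"ext",np.ptp(p,0).round(4),"circ",np.round(cv2.minEnclosingCircle(p[:,:2].astype(np.float32))[0],4),np.round(circ(h[:,0],h[:,1]),4), "zmed",np.median(p[:,2]).round(4))
    c=f[190:330,190:430] if n=="top" else f[180:360,200:420]
    out.append(cv2.resize(c[:140,:220],None,fx=2.5,fy=2.5,interpolation=2) if 0 else cv2.resize(c,(550,400)))
cv2.imwrite("pics/crop0.png",cv2.resize(np.hstack(out),(800,291))[:,:,::-1])
E
```

```text
top cap 316 mean [0.4885 0.1675 0.116 ] mm [0.4885 0.1674 0.1161] ext [0.0548 0.058  0.0158] circ [0.4885 0.1674] [0.4886 0.1677 0.0284] zmed 0.1158
top pot 477 mean [ 0.5447 -0.2169  0.0744] mm [ 0.5441 -0.2178  0.075 ] ext [0.0828 0.0835 0.0139] circ [ 0.5446 -0.2176] [ 0.5445 -0.2174  0.0415] zmed 0.0744
top tin 392 mean [ 0.5317 -0.0109  0.0246] mm [ 0.5322 -0.0105  0.0249] ext [0.0676 0.0676 0.0138] circ [ 0.5319 -0.0109] [ 0.532  -0.0108  0.0342] zmed 0.0246
side cap 263 mean [0.4857 0.1601 0.1171] mm [0.4876 0.1657 0.1159] ext [0.0573 0.0572 0.0155] circ [0.4859 0.1644] [0.4865 0.1651 0.0288] zmed 0.1183
side pot 813 mean [ 0.5421 -0.2206  0.0758] mm [ 0.5444 -0.2181  0.0744] ext [0.0842 0.0851 0.0108] circ [ 0.5441 -0.2178] [ 0.544  -0.2178  0.0421] zmed 0.076
side tin 448 mean [ 0.5294 -0.0159  0.0256] mm [ 0.5302 -0.0121  0.0246] ext [0.0676 0.0702 0.0132] circ [ 0.5312 -0.0122] [ 0.5307 -0.0122  0.0346] zmed 0.026
```

View pics/crop0.png

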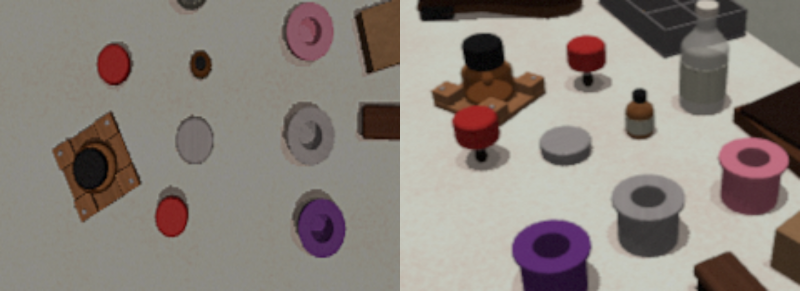

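Run:
```python
import rig;print([ (n,getattr(rig,n)) for n in dir(rig) if not n.startswith('_')])
from h import *
s=observe();print(s["time_s"])
d=get_image("wrist");R,_=cv2.Rodrigues(np.array(d["rvec"]));c=-R.T@np.array(d["tvec"]).ravel()
T=s["tool_rot"];print("cam in tool",T.T@(c-s["position"]),T.T@R.T)
# target relative displacement
print("delta tool",T.T@(np.array([.488,.1665,.231])-s["position"])/0.05)
W=cloud(get_image("top"))
for n,(u,v) in dict(red1=(258,220),red2=(292,293),dye=(310,221),cleaner=(304,180)).items(): print(n,W[v,u].round(3))
```

```text
[('MotionError', <class 'rig.MotionError'>), ('close_job', <function connect.<locals>.done at 0x7fd7cdd07740>), ('get_image', <function make.<locals>.drawn_camera at 0x7fd7cdd940e0>), ('grasp_offset', -0.0187), ('observe', <function make.<locals>.<lambda> at 0x7fd7cdd945e0>)]
0.25
cam in tool [ 0.07838086 -0.00024568 -0.14215011] [[ 7.71426975e-04 -9.51473147e-01 -3.07730816e-01]
 [ 9.99999602e-01  5.95798762e-04  6.64672284e-04]
 [-4.49072190e-04 -3.07731206e-01  9.51473228e-01]]
delta tool [-8.58331810e+00 -5.28052564e+00  3.29473317e-03]
red1 [0.637 0.133 0.082]
red2 [0.426 0.026 0.086]
dye [ 0.639 -0.02   0.078]
cleaner [ 0.745 -0.002  0.181]
```

```bash
python3 -m pendant '[85,-0.8,-0.5,0,0,0,0, 85,-0.8,-0.5,0,0,0,0, 85,-0.8,-0.5,0,0,0,0, 85,-0.8,-0.5,0,0,0,0, 85,-0.8,-0.5,0,0,0,0, 85,-0.8,-0.5,0,0,0,0, 85,-0.8,-0.5,0,0,0,0, 85,-0.8,-0.5,0,0,0,0, 85,-0.8,-0.5,0,0,0,0, 85,-0.6,-0.4,0,0,0,0, 85,0,0,0,0,0,0]' 20
python3 - <<'E'
from h import *
s=observe();print(s["q"],s["position"],s["time_s"])
d=get_image("wrist");cv2.imwrite("pics/w1.png",d["frame"][:,:,::-1])
E
```

```text
time_s: 1.45
position: [0.4576, 0.1921, 0.231]
tool_rot: [[-0.965, 0.26, 0.0], [0.26, 0.965, -0.001], [-0.001, -0.001, -1.0]]
ft_force: [-0.4, -0.0, 0.8]
grip_width: 0.0848
[ 9.09856592e+00  1.64194220e+01  8.26128833e+01 -4.23678422e-02
  8.09481914e+01 -6.57983255e+01] [0.45756994 0.1920859  0.23100083] 1.45
```

View pics/w1.png

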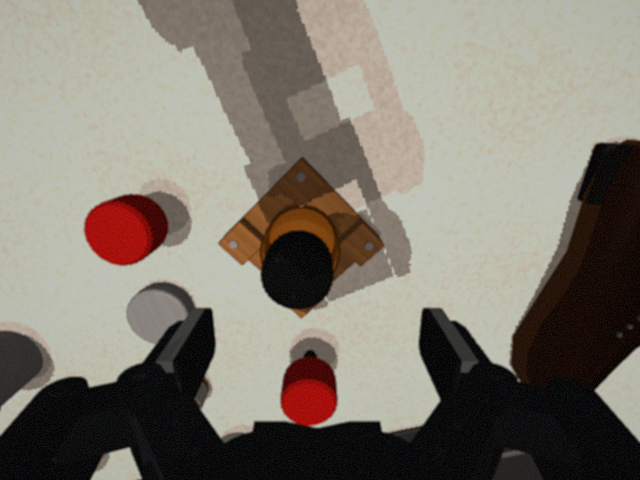

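The black cap with its amber jar and holder shows at (297,270). The red look-alikes are at (126,230) and (308,390). Next I refine the cap's position with this view.

```bash
cat >> h.py <<'E'
def capfit(name="wrist",near=(.488,.1665),lo=.112,hi=.125,r=.045):
    d=get_image(name);W=cloud(d);m=(W[...,2]>lo)&(W[...,2]<hi)&(np.hypot(W[...,0]-near[0],W[...,1]-near[1])<r)
    p=W[m];h=cv2.convexHull(p[:,:2].astype(np.float32))[:,0].astype(float)
    return len(p),np.round(circ(h[:,0],h[:,1]),4),np.round(cv2.minEnclosingCircle(p[:,:2].astype(np.float32))[0],4),np.ptp(p,0).round(4),np.median(p[:,2]).round(4),p
E
python3 - <<'E'
from h import *
r=capfit();print(r[:5])
s=observe();print(s["tool_rot"].T@(np.array([*r[1][:2],.231])-s["position"])/.05,s["q"][5])
E
```

```text
(3816, array([0.4867, 0.1674, 0.029 ]), array([0.4867, 0.1676]), array([0.0578, 0.0575, 0.0065]), np.float64(0.1165))
[-0.74994207 -0.36387262  0.00218311] -65.6733989730167
```

```bash
python3 -m pendant '[85,-0.4,-0.2,0,0,0,0, 85,-0.35,-0.17,0,0,0,0, 85,0,0,0,0,0,1,85,0,0,0,0,0,1,85,0,0,0,0,0,1,85,0,0,0,0,0,1,85,0,0,0,0,0,1,85,0,0,0,0,0,1,85,0,0,0,0,0,1,85,0,0,0,0,0,1,85,0,0,0,0,0,1,85,0,0,0,0,0,1]'
python3 -m pendant '[85,0,0,0,0,0,1,85,0,0,0,0,0,1,85,0,0,0,0,0,1,85,0,0,0,0,0,1,85,0,0,0,0,0,1,85,0,0,0,0,0,1,85,0,0,0,0,0,1,85,0,0,0,0,0,1,85,0,0,0,0,0,1,85,0,0,0,0,0,1,85,0,0,0,0,0,1,85,0,0,0,0,0,1]'
python3 -m pendant '[85,0,0,0,0,0,1,85,0,0,0,0,0,1,85,0,0,0,0,0,1,85,0,0,0,0,0,1,85,0,0,0,0,0,1,85,0,0,0,0,0,0]'
python3 - <<'E'
from h import *
s=observe();print(s["q"],s["position"],s["time_s"])
r=capfit();print(r[:5])
print(s["tool_rot"].T@(np.array([.487,.167,.08])-s["position"])/.05)
E
```

```text
time_s: 2.75
position: [0.4864, 0.168, 0.2314]
tool_rot: [[0.089, 0.996, -0.0], [0.996, -0.089, 0.0], [0.0, -0.0, -1.0]]
ft_force: [-0.1, -0.7, -0.4]
grip_width: 0.0852
time_s: 3.95
position: [0.4864, 0.168, 0.2314]
tool_rot: [[0.981, -0.193, -0.0], [-0.193, -0.981, 0.0], [-0.0, -0.0, -1.0]]
ft_force: [0.2, 0.5, 0.3]
grip_width: 0.085
time_s: 4.55
position: [0.4865, 0.168, 0.2313]
tool_rot: [[0.631, -0.776, -0.0], [-0.776, -0.631, 0.0], [-0.0, -0.0, -1.0]]
ft_force: [0.1, -0.4, 0.3]
grip_width: 0.0847
[5.84914989e+00 1.82537278e+01 7.98331757e+01 4.34452123e-03
 8.19155186e+01 1.46701247e+02] [0.48645968 0.16796879 0.23134794] 4.55
(4291, array([0.4872, 0.1672, 0.029 ]), array([0.4873, 0.1674]), array([0.0575, 0.0578, 0.0066]), np.float64(0.1165))
[0.0221089  0.00386947 3.02695689]
```

```bash
python3 -m pendant '[85,0.02,0,0.6,0,0,0, 85,0,0,0.6,0,0,0, 85,0,0,0.6,0,0,0, 85,0,0,0.6,0,0,0, 85,0,0,0.4,0,0,0, 85,0,0,0.2,0,0,0, 85,0,0,0,0,0,0]'
python3 - <<'E'
from h import *
s=observe();print(s["position"],s["ft_force"])
for n in("side","wrist"):
    d=get_image(n);f=d["frame"]
    if n=="side": f=cv2.resize(f[120:300,140:380],(800,600))
    cv2.imwrite(f"pics/{n}2.png",f[:,:,::-1])
E
```

```text
time_s: 5.3
position: [0.4869, 0.1668, 0.0806]
tool_rot: [[0.633, -0.774, -0.002], [-0.774, -0.633, -0.0], [-0.001, 0.002, -1.0]]
ft_force: [-0.2, -0.8, 1.0]
grip_width: 0.085
[0.48685588 0.16684617 0.08058104] [-0.20279339 -0.79351324  1.01355274]
```

View pics/side2.png

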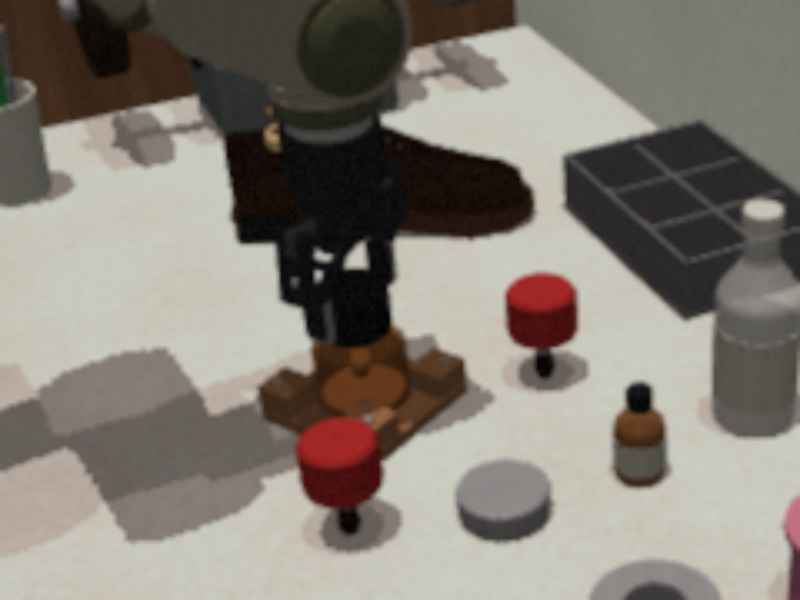

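View pics/wrist2.png

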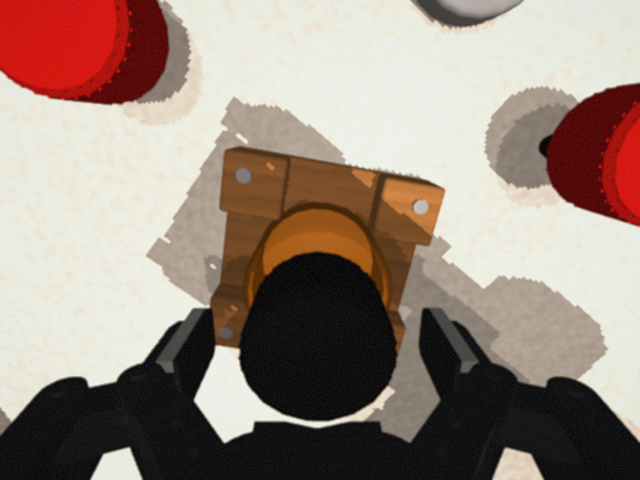

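The cap at (318,335) is centred between the pads (fingers at about x=190 and 445). Closing lightly.

```bash
python3 -m pendant '[50,0,0,0,0,0,0,50,0,0,0,0,0,0,50,0,0,0,0,0,0,50,0,0,0,0,0,0,50,0,0,0,0,0,0,50,0,0,0,0,0,0]' 20
python3 - <<'E'
from h import *
s=observe();print(s["position"],s["ft_force"],s["wrist_torque"])
E
```

```text
time_s: 6.0
position: [0.4877, 0.1668, 0.0823]
tool_rot: [[0.632, -0.775, 0.002], [-0.775, -0.632, 0.0], [0.001, -0.002, -1.0]]
ft_force: [0.2, -0.2, 5.6]
grip_width: 0.0576
[0.4876533  0.16683126 0.0823386 ] [ 0.20878144 -0.18060602  5.64557125] [ 0.00924442  0.22946762 -0.01858624]
```

```bash
python3 -m pendant '[50,0,0,0,0,0,-0.5,50,0,0,-0.004,0,0,-1,50,0,0,-0.004,0,0,-1,50,0,0,-0.004,0,0,-1,50,0,0,-0.004,0,0,-1,50,0,0,-0.004,0,0,-1]'
python3 - <<'E'
from h import *
s=observe();print(s["q"],s["position"],s["ft_force"],s["wrist_torque"])
E
```

```text
time_s: 6.6
position: [0.4876, 0.1669, 0.0831]
tool_rot: [[0.994, -0.113, 0.002], [-0.113, -0.994, 0.0], [0.002, -0.001, -1.0]]
ft_force: [0.2, 1.5, 3.2]
grip_width: 0.0577
[5.71072404e+00 2.76870460e+01 9.24186800e+01 1.71644711e-02
 5.97988194e+01 1.02198600e+02] [0.48761212 0.16691541 0.08313599] [0.21164086 1.47540451 3.21101421] [ 0.11513652  0.00254408 -0.06537767]
```

```bash
P='[50,0,0,-0.004,0,0,-1]'; python3 -m pendant '[50,0,0,-0.004,0,0,-1,50,0,0,-0.004,0,0,-1,50,0,0,-0.004,0,0,-1,50,0,0,-0.004,0,0,-1,50,0,0,-0.004,0,0,-1,50,0,0,-0.004,0,0,-1,50,0,0,-0.004,0,0,-1,50,0,0,-0.004,0,0,-1,50,0,0,-0.004,0,0,-1,50,0,0,-0.004,0,0,-1]'
python3 - <<'E'
from h import *
s=observe();print(s["q"],s["position"],s["ft_force"],s["wrist_torque"])
d=get_image("wrist");cv2.imwrite("pics/w3.png",d["frame"][:,:,::-1])
E
```

```text
time_s: 7.6
position: [0.4876, 0.167, 0.085]
tool_rot: [[0.284, 0.959, 0.002], [0.959, -0.284, 0.001], [0.001, 0.001, -1.0]]
ft_force: [-0.0, 0.9, 1.7]
grip_width: 0.0577
[5.71411579e+00 2.75366112e+01 9.22939549e+01 2.68785537e-02
 6.00776618e+01 2.21951651e+01] [0.48760235 0.1669825  0.08500194] [-0.04196979  0.94865606  1.66707819] [ 0.19173008  0.01886465 -0.02140549]
```

View pics/w3.png

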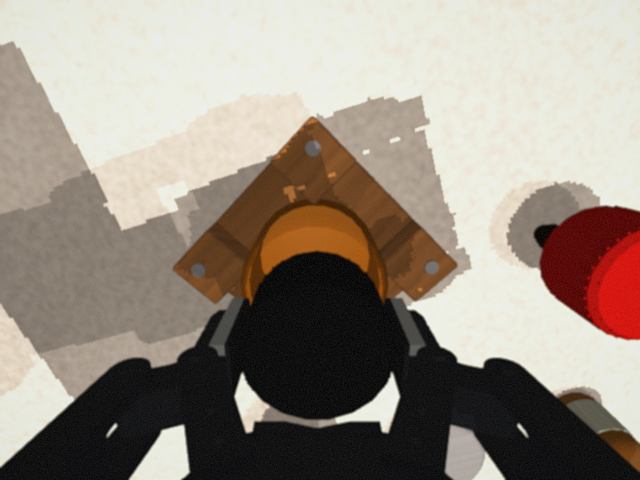

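Grip holds: cap at (317,335) between both pads, with low forces. Continuing the stroke.

```bash
python3 -m pendant '[50,0,0,-0.004,0,0,-1,50,0,0,-0.004,0,0,-1,50,0,0,-0.004,0,0,-1,50,0,0,-0.004,0,0,-1,50,0,0,-0.004,0,0,-1,50,0,0,-0.004,0,0,-1,50,0,0,-0.004,0,0,-1,50,0,0,-0.004,0,0,-1,50,0,0,-0.004,0,0,-1,50,0,0,-0.004,0,0,-1,50,0,0,-0.004,0,0,-1]'
python3 -m pendant '[50,0,0,-0.004,0,0,-1,50,0,0,-0.004,0,0,-1,50,0,0,-0.004,0,0,-1,50,0,0,-0.004,0,0,-1,50,0,0,-0.004,0,0,-1,50,0,0,-0.004,0,0,-1,50,0,0,-0.004,0,0,-1,50,0,0,-0.004,0,0,-1,50,0,0,-0.004,0,0,-1,50,0,0,-0.004,0,0,-1,50,0,0,-0.004,0,0,-1,50,0,0,0,0,0,0]'
python3 - <<'E'
from h import *
s=observe();print(s["q"],s["position"],s["ft_force"],s["wrist_torque"])
r=capfit();print(r[:5])
r=capfit("side");print(r[:5])
E
```

```text
time_s: 8.75
position: [0.4874, 0.167, 0.087]
tool_rot: [[-0.947, 0.32, 0.001], [0.32, 0.947, 0.001], [-0.001, 0.001, -1.0]]
ft_force: [-0.6, 1.3, 3.1]
grip_width: 0.0578
time_s: 9.95
position: [0.4874, 0.1667, 0.0891]
tool_rot: [[-0.356, -0.934, 0.001], [-0.934, 0.356, -0.0], [-0.0, -0.001, -1.0]]
ft_force: [0.8, -0.5, 2.2]
grip_width: 0.0577
[ 5.70289967e+00  2.72065727e+01  9.20303539e+01 -1.28027970e-02
  6.07146928e+01 -1.53412454e+02] [0.48742919 0.16671083 0.0890604 ] [ 0.82772657 -0.50811389  2.1558008 ] [-0.10247278 -0.05904158 -0.0068977 ]
(19643, array([0.4857, 0.1656, 0.0338]), array([0.4857, 0.1605]), array([0.0798, 0.0574, 0.013 ]), np.float64(0.1231))
(232, array([0.489 , 0.1658, 0.0338]), array([0.4883, 0.1646]), array([0.0839, 0.0569, 0.0129]), np.float64(0.1213))
```

The cap's top rose 6.6 mm over 300°, so it turned without slip. Now regrip: open, spin back 224°, close.

```bash
python3 -m pendant '[85,0,0,0,0,0,0,85,0,0,0,0,0,0,85,0,0,0,0,0,0,85,0,0,0,0,0,0,85,0,0,0,0,0,0.5,85,0,0,0,0,0,1,85,0,0,0,0,0,1,85,0,0,0,0,0,1,85,0,0,0,0,0,1,85,0,0,0,0,0,1,85,0,0,0,0,0,1,85,0,0,0,0,0,1]'
python3 - <<'E'
from h import *
r=capfit();print(r[:5]); s=observe();print(s["position"],s["q"][5])
E
python3 -m pendant '[85,0,0,0,0,0,1,85,0,0,0,0,0,1,85,0,0,0,0,0,1,85,0,0,0,0,0,1,85,0,0,0,0,0,1,85,0,0,0,0,0,1,85,0,0,0,0,0,1,85,0,0,0,0,0,1,85,0,0,0,0,0,1,85,0,0,0,0,0,1,85,0,0,0,0,0,1,85,0,0,0,0,0,1]'
python3 -m pendant '[85,0,0,0,0,0,1,85,0,0,0,0,0,1,85,0,0,0,0,0,1,85,0,0,0,0,0,1,85,0,0,0,0,0,1,85,0,0,0,0,0,1,85,0,0,0,0,0,1,85,0,0,0,0,0,1,85,0,0,0,0,0,1,85,0,0,0,0,0,0]'
python3 - <<'E'
from h import *
s=observe();print(s["q"],s["position"],s["ft_force"],s["wrist_torque"])
r=capfit();print(r[:5])
d=get_image("wrist");cv2.imwrite("pics/w4.png",d["frame"][:,:,::-1])
E
```

```text
time_s: 11.25
position: [0.4872, 0.1668, 0.0887]
tool_rot: [[-0.988, -0.153, -0.0], [-0.153, 0.988, -0.0], [0.0, -0.0, -1.0]]
ft_force: [0.1, -0.2, -1.1]
grip_width: 0.0851
(19402, array([0.4871, 0.166 , 0.0384]), array([0.4865, 0.1663]), array([0.0567, 0.0886, 0.013 ]), np.float64(0.1231))
[0.48715962 0.16676416 0.0886666 ] -92.71848646192593
time_s: 12.5
position: [0.4872, 0.1668, 0.0887]
tool_rot: [[-0.052, 0.999, -0.0], [0.999, 0.052, -0.0], [-0.0, -0.0, -1.0]]
ft_force: [0.3, 0.9, 0.5]
grip_width: 0.0852
time_s: 13.5
position: [0.4872, 0.1667, 0.0887]
tool_rot: [[0.932, 0.362, -0.0], [0.362, -0.932, -0.0], [-0.0, -0.0, -1.0]]
ft_force: [-0.1, 0.8, 0.1]
grip_width: 0.0848
[5.70320883e+00 2.72373574e+01 9.20536310e+01 2.03254347e-05
 6.07166804e+01 7.44886572e+01] [0.48718262 0.16673944 0.08868705] [-0.07681843  0.84529907  0.09173599] [ 0.00257314 -0.02224456  0.03216371]
(19669, array([0.4906, 0.167 , 0.0367]), array([0.4884, 0.1667]), array([0.0572, 0.0888, 0.013 ]), np.float64(0.1231))
```

View pics/w4.png

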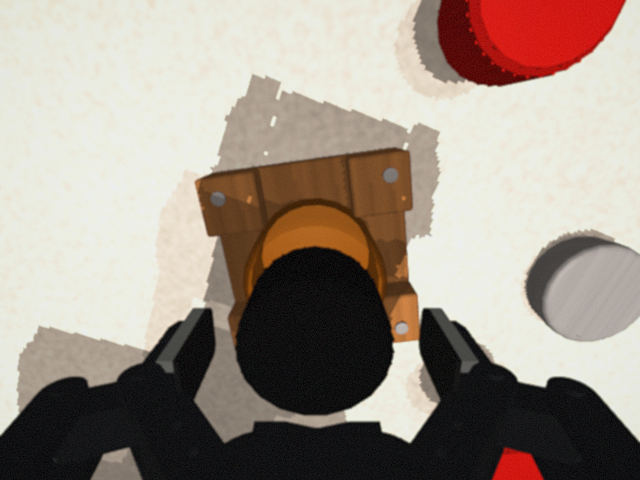

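Jar upright, cap at (314,335) centred between open pads. Regrip and continue.

```bash
python3 -m pendant '[50,0,0,0,0,0,0,50,0,0,0,0,0,0,50,0,0,0,0,0,0,50,0,0,0,0,0,0,50,0,0,0,0,0,0,50,0,0,0,0,0,0,50,0,0,-0.004,0,0,-0.5,50,0,0,-0.004,0,0,-1,50,0,0,-0.004,0,0,-1,50,0,0,-0.004,0,0,-1,50,0,0,-0.004,0,0,-1,50,0,0,-0.004,0,0,-1]' 20
python3 -m pendant '[50,0,0,-0.004,0,0,-1,50,0,0,-0.004,0,0,-1,50,0,0,-0.004,0,0,-1,50,0,0,-0.004,0,0,-1,50,0,0,-0.004,0,0,-1,50,0,0,-0.004,0,0,-1,50,0,0,-0.004,0,0,-1,50,0,0,-0.004,0,0,-1,50,0,0,-0.004,0,0,-1,50,0,0,-0.004,0,0,-1,50,0,0,-0.004,0,0,-1,50,0,0,0,0,0,0]'
python3 - <<'E'
from h import *
s=observe();print(s["q"],s["position"],s["ft_force"],s["wrist_torque"])
r=capfit();print(r[:5])
E
```

```text
time_s: 14.8
position: [0.4872, 0.1669, 0.0899]
tool_rot: [[0.415, 0.91, 0.0], [0.91, -0.415, 0.0], [0.0, -0.0, -1.0]]
ft_force: [0.7, -0.7, 2.1]
grip_width: 0.058
time_s: 16.0
position: [0.487, 0.1668, 0.092]
tool_rot: [[-0.893, 0.45, -0.001], [0.45, 0.893, 0.0], [0.001, -0.0, -1.0]]
ft_force: [0.3, -0.1, 0.1]
grip_width: 0.0577
[ 5.71319047e+00  2.69695798e+01  9.18418834e+01  9.20492786e-03
  6.12259537e+01 -5.75445889e+01] [0.48696192 0.1668415  0.09197871] [ 0.3493709  -0.10527544  0.12768417] [0.03782168 0.0471526  0.04754504]
(5057, array([0.4845, 0.1681, 0.0339]), array([0.4819, 0.1692]), array([0.0571, 0.0767, 0.013 ]), np.float64(0.1221))
```

```bash
python3 -m pendant '[50,0,0,-0.004,0,0,-1,50,0,0,-0.004,0,0,-1,50,0,0,-0.004,0,0,-1,50,0,0,-0.004,0,0,-1,50,0,0,-0.004,0,0,-1,50,0,0,-0.004,0,0,-1,50,0,0,-0.004,0,0,-1,50,0,0,-0.004,0,0,-1,50,0,0,-0.004,0,0,-1,50,0,0,-0.004,0,0,-1,50,0,0,-0.004,0,0,-1,50,0,0,0,0,0,0]'
python3 - <<'E'
from h import *
s=observe();print(s["q"],s["position"],s["ft_force"],s["wrist_torque"])
r=capfit(lo=.12,hi=.14,r=.032);print(r[:5])
E
```

```text
time_s: 17.25
position: [0.487, 0.1668, 0.0941]
tool_rot: [[-0.484, -0.875, -0.001], [-0.875, 0.484, -0.0], [0.0, 0.0, -1.0]]
ft_force: [0.1, 0.4, 0.3]
grip_width: 0.0573
[ 5.70813270e+00  2.68001521e+01  9.16926395e+01  1.70214707e-03
  6.15379208e+01 -1.45352013e+02] [0.48703113 0.16677428 0.09413439] [0.09284213 0.38455585 0.25833792] [-0.00588431  0.02673484 -0.01034284]
(19417, array([0.4869, 0.1646, 0.03  ]), array([0.4878, 0.1662]), array([0.0622, 0.0579, 0.02  ]), np.float64(0.1283))
```

520° turned in total (threshold 470–493°). Gentle lift test of 3 mm.

```bash
python3 -m pendant '[50,0,0,-0.02,0,0,0,50,0,0,-0.02,0,0,0,50,0,0,-0.02,0,0,0,50,0,0,0,0,0,0]'
python3 - <<'E'
from h import *
s=observe();print(s["position"],s["ft_force"],s["wrist_torque"])
r=capfit(lo=.12,hi=.14,r=.032);print(r[:5])
E
```

```text
time_s: 17.7
position: [0.4873, 0.1668, 0.0975]
tool_rot: [[-0.483, -0.876, 0.0], [-0.876, 0.483, 0.0], [-0.0, -0.0, -1.0]]
ft_force: [0.2, -0.4, -0.4]
grip_width: 0.0576
[0.48726445 0.16677759 0.09747814] [ 0.16400305 -0.38536894 -0.40786773] [-0.00670397  0.03039317  0.00171121]
(19836, array([0.4865, 0.1645, 0.0299]), array([0.4876, 0.1658]), array([0.0622, 0.0583, 0.02  ]), np.float64(0.1316))
```

Force stays near zero and the cap follows the tool (top at 131.6 mm), so it is free. Lift straight out.

```bash
python3 -m pendant '[50,0,0,-0.1,0,0,0,50,0,0,-0.2,0,0,0,50,0,0,-0.3,0,0,0,50,0,0,-0.3,0,0,0,50,0,0,-0.3,0,0,0,50,0,0,-0.3,0,0,0,50,0,0,-0.3,0,0,0,50,0,0,-0.2,0,0,0,50,0,0,-0.1,0,0,0,50,0,0,0,0,0,0,50,0,0,0,0,0,0]'
python3 - <<'E'
from h import *
s=observe();print(s["q"],s["position"],s["ft_force"])
d=get_image("side");cv2.imwrite("pics/s5.png",cv2.resize(d["frame"][100:300,140:380],(720,600))[:,:,::-1])
print(s["tool_rot"].T@(np.array([.5443,-.2177,s["position"][2]])-s["position"])/.05)
E
```

```text
time_s: 18.85
position: [0.487, 0.1667, 0.2019]
tool_rot: [[-0.482, -0.876, -0.001], [-0.876, 0.482, -0.0], [0.001, 0.001, -1.0]]
ft_force: [-0.2, 0.3, -1.1]
grip_width: 0.0578
[ 5.70391293e+00  1.97072259e+01  8.27739943e+01 -2.87933866e-03
  7.75707033e+01 -1.45463725e+02] [0.48697545 0.16671216 0.20186055] [-0.21809003  0.27553881 -1.06546621]
[ 6.18232322e+00 -4.71194289e+00  3.96561435e-05]
```

View pics/s5.png

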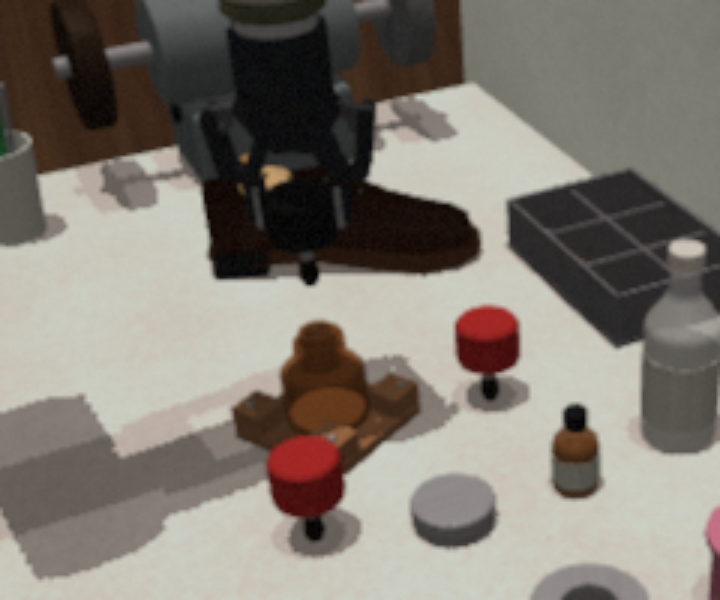

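Cap held upright, brush tip at (308,270) in this crop, clear of the jar neck (320,330). I turn the wrist first (joint 6 would run out of range otherwise), then travel.

```bash
python3 -m pendant '[50,0,0,0,0,0,0.5,50,0,0,0,0,0,1,50,0,0,0,0,0,1,50,0,0,0,0,0,1,50,0,0,0,0,0,1,50,0,0,0,0,0,1,50,0,0,0,0,0,1,50,0,0,0,0,0,1,50,0,0,0,0,0,1,50,0,0,0,0,0,1,50,0,0,0,0,0,1,50,0,0,0,0,0,0.5]'
python3 - <<'E'
from h import *
s=observe();print(s["q"],s["position"],s["ft_force"])
print(s["tool_rot"].T@(np.array([.5443,-.2177,s["position"][2]])-s["position"])/.05)
E
```

```text
time_s: 20.1
position: [0.487, 0.1668, 0.2017]
tool_rot: [[-0.89, 0.456, -0.001], [0.456, 0.89, -0.0], [0.001, -0.001, -1.0]]
ft_force: [0.1, 0.4, -0.5]
grip_width: 0.0578
[ 5.70524045e+00  1.97305855e+01  8.27734283e+01  2.85867471e-03
  7.75730469e+01 -5.71856794e+01] [0.48699194 0.16675079 0.20165941] [ 0.1108061   0.42380582 -0.48352518]
[-4.52408892e+00 -6.32196708e+00 -8.84195145e-04]
```

```bash
python3 -m pendant '[50,-0.2,-0.28,0,0,0,0,50,-0.4,-0.56,0,0,0,0,50,-0.5,-0.7,0,0,0,0,50,-0.5,-0.7,0,0,0,0,50,-0.5,-0.7,0,0,0,0,50,-0.5,-0.7,0,0,0,0,50,-0.5,-0.7,0,0,0,0,50,-0.5,-0.7,0,0,0,0,50,-0.4,-0.56,0,0,0,0,50,-0.3,-0.42,0,0,0,0,50,-0.15,-0.21,0,0,0,0,50,0,0,0,0,0,0]'
python3 -m pendant '[50,0,0,0,0,0,0,50,0,0,0,0,0,0]'
python3 - <<'E'
from h import *
s=observe();print(s["q"],s["position"],s["ft_force"])
for n in("wrist","side"):
    d=get_image(n);cv2.imwrite(f"pics/{n}6.png",d["frame"][:,:,::-1])
    W=cloud(d);m=(W[...,2]>.068)&(W[...,2]<.082)&(np.hypot(W[...,0]-.5443,W[...,1]+.2177)<.048);p=W[m]
    print(n,len(p),np.ptp(p,0),cv2.minEnclosingCircle(p[:,:2].astype(np.float32)),np.median(p[:,2]))
r=capfit("wrist",near=s["position"][:2],lo=.21,hi=.25,r=.032);print(r[:5])
print(s["tool_rot"].T@(np.array([.5443,-.2177,s["position"][2]])-s["position"])/.05)
E
```

```text
time_s: 21.3
position: [0.5451, -0.2125, 0.2015]
tool_rot: [[-0.892, 0.453, -0.001], [0.453, 0.892, 0.001], [0.001, 0.0, -1.0]]
ft_force: [-0.5, -0.4, -0.7]
grip_width: 0.0578
time_s: 21.5
position: [0.5451, -0.2102, 0.2024]
tool_rot: [[-0.893, 0.45, -0.0], [0.45, 0.893, 0.0], [0.0, 0.0, -1.0]]
ft_force: [-1.0, 0.4, -0.3]
grip_width: 0.0582
[-3.26961086e+01  2.64710586e+01  7.15541933e+01  9.80962986e-03
  8.19916044e+01 -9.59504125e+01] [ 0.54512869 -0.2102385   0.20242395] [-1.04081524  0.42634906 -0.25725213]
wrist 4836 [0.07503467 0.08332971 0.00866673] ((0.5431554913520813, -0.2178899645805359), 0.04212306812405586) 0.07448178238095732
side 812 [0.08332901 0.08377399 0.01122529] ((0.5426990985870361, -0.21658341586589813), 0.04350119084119797) 0.07602540615695172
(21903, array([ 0.5435, -0.2098,  0.0298]), array([ 0.5448, -0.2101]), array([0.0578, 0.0634, 0.039 ]), np.float64(0.2365))
[-5.23609501e-02 -1.40721648e-01 -4.24217999e-05]
```

View pics/wrist6.png

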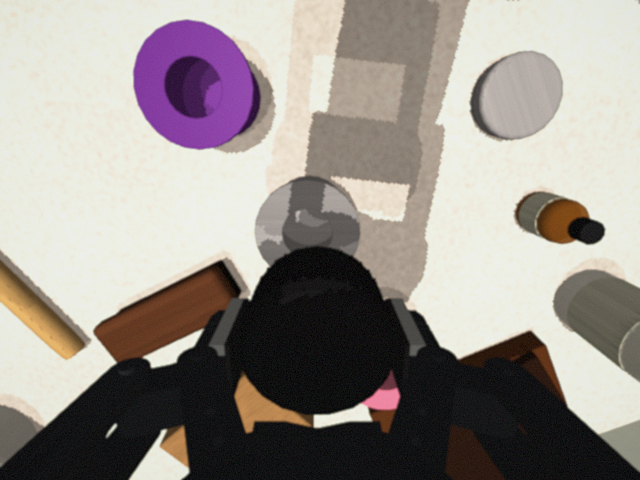

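View pics/side6.png

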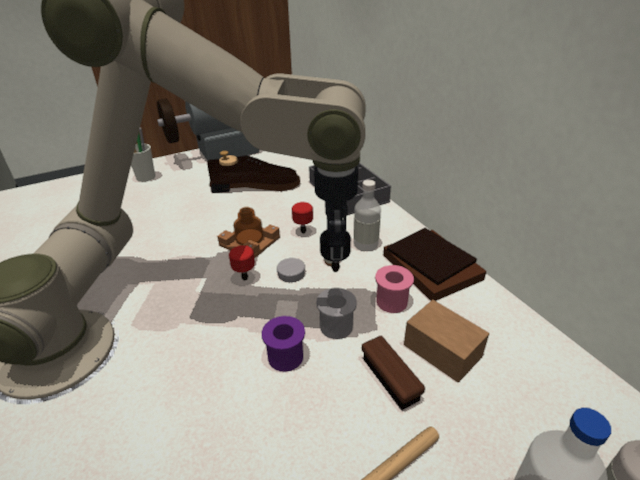

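Pot centre measures (0.5438, -0.2176), the same in all views, and the cap is held above it ((315,330) in the wrist view). The tool is 7 mm short, so I correct that and descend part way.

```bash
python3 -m pendant '[50,-0.04,-0.14,0,0,0,0,50,0,0,0,0,0,0,50,0,0,0,0,0,0]'
python3 - <<'E'
from h import *
s=observe();print(s["position"],s["qvel"])
r=capfit("wrist",near=s["position"][:2],lo=.228,hi=.245,r=.032);print(r[:5])
print(s["tool_rot"].T@(np.array([.5438,-.2176,s["position"][2]])-s["position"])/.05)
E
```

```text
time_s: 21.95
position: [0.5437, -0.219, 0.2023]
tool_rot: [[-0.892, 0.452, -0.0], [0.452, 0.892, 0.0], [0.0, 0.0, -1.0]]
ft_force: [-0.7, -0.2, -0.3]
grip_width: 0.0576
[ 0.54371931 -0.21895249  0.20230541] [ 0.28638871 -0.09265466  0.11540268  0.07029204 -0.01333064  0.01234654]
(19409, array([ 0.5423, -0.2184,  0.03  ]), array([ 0.5432, -0.2187]), array([0.0577, 0.0631, 0.017 ]), np.float64(0.2364))
[1.07774116e-02 2.48625553e-02 1.63696839e-06]
```

```bash
python3 -m pendant '[50,0.01,0.02,0.2,0,0,0,50,0,0,0.3,0,0,0,50,0,0,0.4,0,0,0,50,0,0,0.4,0,0,0,50,0,0,0.4,0,0,0,50,0,0,0.3,0,0,0,50,0,0,0.15,0,0,0,50,0,0,0,0,0,0,50,0,0,0,0,0,0]'
python3 - <<'E'
from h import *
s=observe();print(s["position"],s["ft_force"])
r=capfit("wrist",near=s["position"][:2],lo=.12,hi=.14,r=.032);print(r[:5])
for n in("wrist","side"):
    d=get_image(n)
    if n=="side": cv2.imwrite("pics/s7.png",cv2.resize(d["frame"][210:360,240:440],(800,600))[:,:,::-1])
    W=cloud(d);m=(W[...,2]>.070)&(W[...,2]<.079)&(np.hypot(W[...,0]-.5443,W[...,1]+.2177)<.048);p=W[m]
    h=cv2.convexHull(p[:,:2].astype(np.float32))[:,0].astype(float)
    print(n,len(p),np.ptp(p,0),circ(h[:,0],h[:,1]))
print(s["tool_rot"].T@(np.array([.5438,-.2176,s["position"][2]])-s["position"])/.05)
E
```

```text
time_s: 22.9
position: [0.5441, -0.2177, 0.0953]
tool_rot: [[-0.892, 0.451, 0.001], [0.451, 0.892, -0.0], [-0.001, -0.0, -1.0]]
ft_force: [1.0, 0.4, -0.3]
grip_width: 0.0578
[ 0.54405788 -0.21772978  0.09525441] [ 1.04341664  0.41276318 -0.31096182]
(19634, array([ 0.5431, -0.2172,  0.0304]), array([ 0.5433, -0.2173]), array([0.0579, 0.0631, 0.02  ]), np.float64(0.1293))
wrist 7492 [0.06525236 0.08083938 0.00643586] (np.float64(0.5417340103536192), np.float64(-0.2172011044049295), np.float64(0.0407504682739181))
side 533 [0.08539301 0.0811829  0.008867  ] (np.float64(0.5439512876524905), np.float64(-0.2178719237001537), np.float64(0.041881299027400114))
[ 5.77384630e-03 -1.12881568e-05 -4.38149623e-06]
```

View pics/s7.png

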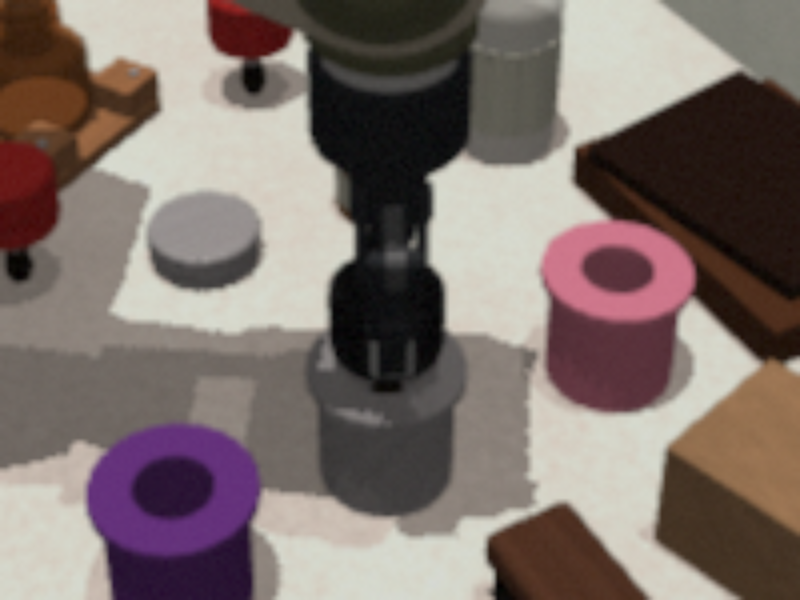

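The cap is above the grey rim, pot at (387,400) in the crop, axis within 1 mm, brush in the opening, 15 mm to go. Lower 12 mm and then feel for contact.

```bash
python3 -m pendant '[50,0,0,0.1,0,0,0,50,0,0,0.08,0,0,0,50,0,0,0.05,0,0,0,50,0,0,0.02,0,0,0,50,0,0,0,0,0,0,50,0,0,0,0,0,0]'
python3 -m pendant '[50,0,0,0.02,0,0,0,50,0,0,0,0,0,0]'
python3 -m pendant '[50,0,0,0.02,0,0,0,50,0,0,0,0,0,0]'
python3 - <<'E'
from h import *
s=observe();print(s["position"],s["ft_force"])
r=capfit("wrist",near=s["position"][:2],lo=.105,hi=.12,r=.032);print(r[:5])
E
```

```text
time_s: 23.65
position: [0.5439, -0.2177, 0.0824]
tool_rot: [[-0.892, 0.451, 0.0], [0.451, 0.892, -0.0], [-0.0, -0.0, -1.0]]
ft_force: [-0.4, -0.1, -0.5]
grip_width: 0.0576
time_s: 23.85
position: [0.5438, -0.2177, 0.0813]
tool_rot: [[-0.892, 0.451, -0.0], [0.451, 0.892, -0.0], [-0.0, -0.0, -1.0]]
ft_force: [0.3, 0.3, -0.7]
grip_width: 0.0579
time_s: 24.05
position: [0.5439, -0.2177, 0.0805]
tool_rot: [[-0.892, 0.451, 0.0], [0.451, 0.892, -0.0], [-0.0, -0.0, -1.0]]
ft_force: [0.2, 0.1, 1.1]
grip_width: 0.0577
[ 0.54393162 -0.21774232  0.08051157] [0.23836347 0.14376988 1.09926916]
(18933, array([ 0.5424, -0.2172,  0.0297]), array([ 0.5432, -0.2174]), array([0.0583, 0.0629, 0.015 ]), np.float64(0.1145))
```

```bash
python3 -m pendant '[50,0,0,0.02,0,0,0,50,0,0,0,0,0,0]'
python3 -m pendant '[50,0,0,0.01,0,0,0,50,0,0,0,0,0,0]'
python3 - <<'E'
from h import *
s=observe();print(s["position"],s["ft_force"])
r=capfit("wrist",near=s["position"][:2],lo=.105,hi=.12,r=.032);print(r[:5])
E
```

```text
time_s: 24.3
position: [0.544, -0.2178, 0.0803]
tool_rot: [[-0.892, 0.451, 0.001], [0.451, 0.892, -0.001], [-0.001, -0.0, -1.0]]
ft_force: [-2.1, 2.3, 7.7]
grip_width: 0.0576
time_s: 24.5
position: [0.5441, -0.2178, 0.0803]
tool_rot: [[-0.892, 0.451, 0.001], [0.451, 0.892, -0.001], [-0.002, -0.0, -1.0]]
ft_force: [-2.4, 1.8, 11.4]
grip_width: 0.0581
[ 0.54408078 -0.21781594  0.08030273] [-2.39178908  1.79762209 11.44010788]
(18939, array([ 0.5427, -0.2172,  0.0298]), array([ 0.5435, -0.2175]), array([0.0581, 0.0631, 0.015 ]), np.float64(0.1144))
```

Seated: 11 N upward, no further descent. Ease off 1 mm, then release gradually.

```bash
python3 -m pendant '[50,0,0,-0.02,0,0,0,50,0,0,0,0,0,0,62,0,0,0,0,0,0,66,0,0,0,0,0,0,72,0,0,0,0,0,0,78,0,0,0,0,0,0,85,0,0,0,0,0,0,85,0,0,0,0,0,0,85,0,0,0,0,0,0,85,0,0,0,0,0,0]'
python3 - <<'E'
from h import *
s=observe();print(s["position"],s["ft_force"])
r=capfit("wrist",near=s["position"][:2],lo=.105,hi=.12,r=.032);print(r[:5])
d=get_image("wrist");cv2.imwrite("pics/w8.png",d["frame"][:,:,::-1])
E
```

```text
time_s: 25.55
position: [0.5438, -0.2177, 0.0798]
tool_rot: [[-0.892, 0.451, -0.0], [0.451, 0.892, 0.0], [0.0, -0.0, -1.0]]
ft_force: [0.1, 0.1, 0.2]
grip_width: 0.085
[ 0.54378719 -0.21766194  0.07983116] [0.09829793 0.11469766 0.24285966]
(17929, array([ 0.5428, -0.2172,  0.029 ]), array([ 0.5431, -0.2172]), array([0.0575, 0.0582, 0.0117]), np.float64(0.1144))
```

View pics/w8.png

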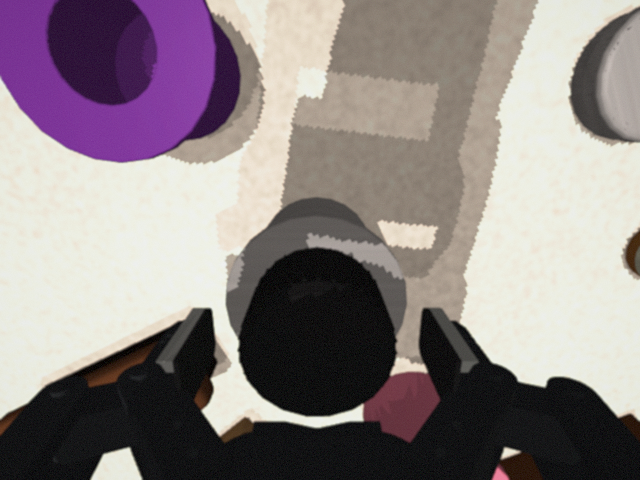

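The cap (317,335) sits on the pot rim with both pads clear of it. Retreating straight up.

```bash
python3 -m pendant '[85,0,0,-0.2,0,0,0,85,0,0,-0.4,0,0,0,85,0,0,-0.5,0,0,0,85,0,0,-0.6,0,0,0,85,0,0,-0.6,0,0,0,85,0,0,-0.6,0,0,0,85,0,0,-0.4,0,0,0,85,0,0,-0.2,0,0,0,85,0,0,0,0,0,0,85,0,0,0,0,0,0,85,0,0,0,0,0,0]'
python3 - <<'E'
from h import *
s=observe();print(s["position"],s["ft_force"],np.abs(s["qvel"]).max())
r=capfit("wrist",near=(.544,-.2177),lo=.105,hi=.122);p=r[5];print(r[:5])
q=p[np.hypot(p[:,0]-r[1][0],p[:,1]-r[1][1])<.024];c=np.linalg.lstsq(np.c_[q[:,:2],np.ones(len(q))],q[:,2],rcond=None)[0];print("tilt",np.hypot(c[0],c[1]))
d=get_image("wrist");W=cloud(d);m=(W[...,2]>.07)&(W[...,2]<.079)&(np.hypot(W[...,0]-.544,W[...,1]+.2177)<.05);p=W[m];h=cv2.convexHull(p[:,:2].astype(np.float32))[:,0].astype(float);print("rim",np.median(p[:,2]),np.ptp(p,0),circ(h[:,0],h[:,1]))
d=get_image("side");cv2.imwrite("pics/s9.png",d["frame"][:,:,::-1])
E
```

```text
time_s: 26.75
position: [0.5435, -0.2175, 0.2535]
tool_rot: [[-0.892, 0.451, -0.002], [0.451, 0.892, 0.001], [0.002, 0.0, -1.0]]
ft_force: [-0.1, -0.2, -0.6]
grip_width: 0.0852
[ 0.54347902 -0.21745199  0.25352308] [-0.14421488 -0.21470516 -0.57810683] 0.19287405797161078
(3727, array([ 0.5432, -0.2174,  0.0291]), array([ 0.5434, -0.2175]), array([0.058 , 0.0582, 0.0117]), np.float64(0.1143))
tilt 0.0009520789538537957
rim 0.07442772584968324 [0.08337067 0.08342326 0.00874038] (np.float64(0.5429730363466265), np.float64(-0.21792593667672386), np.float64(0.04174088678380043))
```

View pics/s9.png

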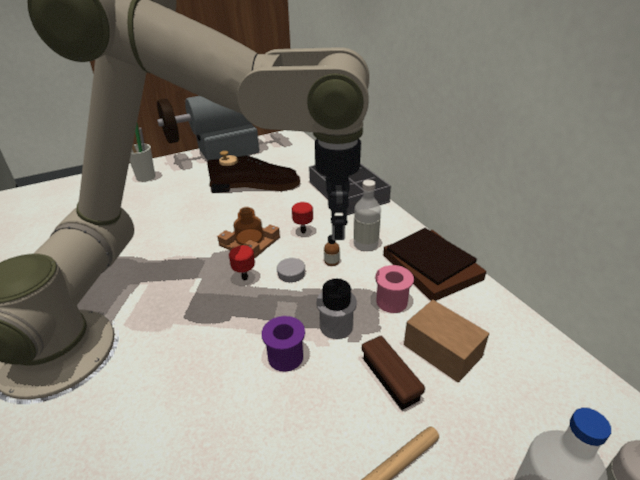

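The cap sits level on the grey pot at (337,300), with a tilt of 0.001 rad, about 1 mm off the rim centre and 40 mm above the rim. The other things are unmoved and the gripper is well clear. Handing in.

```bash
python3 -c "
from rig import *
print(close_job())"
```

```text
the job is handed in; nothing more can be done
None
```

I unscrewed the black cap, lifted the brush straight out, set it in the steel pot, and handed the job in at about 27 s. No verdict is reported.

**Unscrewing:** I set the grip to 20 N, the gripper's minimum. The cap turned about 520° in two strokes (300°, then 220° after a regrip). A 3 mm test lift showed almost no force, so it was free before I pulled it out.

**Parking:** I lowered it into the pot until the wrist felt 11 N of contact, eased off 1 mm, then opened the fingers and backed straight up.

**Last checks:**
- **Cap position:** tilt about 0.001 rad, axis about 0.5 mm from the centre of the rim, and its top 40 mm above the rim (so its centre is about 20 mm above it).
- **Pot:** within about 2 mm of where it started.
- **Bystanders:** they look unmoved in the last side picture. I judged that by eye and did not re-measure them.
- **Robot:** touching nothing.

No check failed. The only disagreements were 1–2 mm between cameras, within the calibration. The wrist force stayed below 12 N in every reading I took; contact forces on the cap itself were not measured directly.

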